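Hold a stone strip in the sliding-jaw holder

ROBOT

A 6-joint arm with a two-finger parallel gripper is mounted at the origin on the work surface. World frame = base frame: x ahead of the robot, y to its left, z up, the work surface at z = 0. Lengths are in mm, angles in rad, forces in N, time in s.
With the tool pointing down it reaches from about 150 to 775 mm from the base axis. Payload 6.1 kg.
Tool frame: the origin (TCP) lies midway between the tips of the shut fingers; the grasp point (between the pads) lies manip.grip_point_offset behind it (manip.grip_point_offset is the distance from the TCP to the grasp point, in mm); z points along the fingers, y is the line along which they close (so a half turn about z gives the same grasp; the last joint's range is limited). The gripper opens to 85 mm and grips with 20 to 120 N. Pads are 22 mm wide; open, the fingers measure 114 mm over their backs; the gripper's body (76 mm by 85 mm) begins 54 mm behind the grasp point. The pads swing forward as they close: fully open they stand 13 mm farther back than shut.
Start: joints at [-1.234, 0.126, -0.04, 1.405, 0, 1.571], TCP at [173.489, -495.489, 231.295] pointing down, gripper open.
Joint ranges: [-2.72, 2.72], [-0.95, 1.95], [-1.27, 1.35], [-1.78, 2.02], [-1.46, 1.47], [-3.14, 3.14]. Speed limits (rad/s): [2.39, 2.39, 3.01, 3.14, 3.14, 3.14].

INTERFACE

Orientations are given as a unit quaternion [w, x, y, z].
In Python, from plant import manip gives the robot as it stands. The module is installed in compiled form; this text tells all that it offers.
- The arm moves only by the shell command python3 -m creep 'ROWS' [OPENING] [FORCE]. ROWS is JSON, a list that holds one entry, the list of rows, each a list of 6 numbers: the shift along the world's x, y, z in m, then the turn, a rotation vector about the world's x, y, z in rad. A call has 1 to 10 rows; each row shifts and turns the commanded pose from where the row before left it; what a row does not reach is not made up. A row lasts 1/8 s, in which the tool goes at most 62.5 mm and 10.7 degrees, less where a joint would pass 70% of its speed; a pose out of reach is approached as far as the arm can. A call is refused whole if a number of a shift passes 0.0625 or a number of a turn 0.188, either way. A call with a gripper value outside its range is refused whole. OPENING is the opening, from 0 (shut) to 1 (fully open), set as the call begins (- or left out, the last holds). The fingers move at their own pace and stop on an object; FORCE is the grip in N (left out, the last holds). Time passes only in rows, so rows that do not move let the fingers close. It gives the time, the measured TCP pose, the force, the opening and the grip force at its end, in the units of the state.
- manip.get_obs(): the state, without advancing time (a new reading comes with each control period).
- manip.capture(name): name is "scene" or "top"; returns a dict with "color" (420x560x3 uint8, red, green, blue), "fov_y" (degrees; the focal length in pixels is half the picture's height over the tangent of half this angle, whatever the lens; pixels are square), "cx", "cy" (the principal point, pixels), "R" (3x3) and "t" (3): a world point X has camera coordinates R X + t. Camera axes: x right, y down, z forward; pixel columns grow to the right and rows downward; lengths in mm; the calibration is good to about 2 mm. A picture is of the moment at which its call begins. There is no depth.
- manip.finish_job(): hands the job in; it is judged then, once.
The state is a dict: "time_s": time; "q": joint angles; "qd": joint speeds; "joint_torque": joint torques, N m; "position": TCP position; "tcp_rot": TCP orientation; "ft_force": force on the tool from outside, world axes, zero at the start; "torque": the same for the moment, N m; "finger_gap": finger opening in mm; "grasp_force": force on a finger pad.
Only numpy, scipy, OpenCV 4.12 (cv2) and the standard library are available. Lean on these libraries where they do the work, as an engineer would, in place of code of your own. Each camera call takes 0.05 s, during which the arm holds its last target. There are 200 camera calls.

TASK

Get the middle-length one of the three stone strips held ready for dressing: clear the loose stone chip off the bed of the sliding-jaw holder onto the bench, lay that strip flat along the middle of the bed with one end towards the fixed jaw, and push the sliding jaw up until the strip sits snugly end to end between the two jaws. Leave the other two strips and everything else on the bench as they are.

Things in the scene. Friction and masses are not known exactly. Their poses are not given: they have to be found in the camera images.
- holder: The holder, fixed to the bench: a dark steel bed 100 mm wide (its x) and 330 mm long (its y), top 20 mm above the bench; origin at the centre of the bed's underside. The jaws slide along its y axis. Both long sides of the bed are open. The fixed jaw, a grey block 100 mm wide, 25 mm thick and 60 mm above the bench at its top, stands at the bed's +y end.
- fixed_jaw (a point): Centre of the foot of the fixed jaw's inner face, on the top of the bed: 140 mm from the holder's origin along its +y, 20 mm above the bench. Axes as the holder's; the inner face looks to -y.
- jaw (a joint): The sliding jaw, a grey block 100 mm wide and 60 mm long (along the slide), its top 64 mm above the bench. Value: the gap in m between the two jaws' faces, 0 shut to 0.20 fully open (moving to the holder's -y opens it). It slides stiffly (about 4 N) and stays where it is left.
- jaw_handle (a point): Top centre of the upright steel push plate on the sliding jaw, 100 mm above the bench. The plate is 64 mm wide (across the slide), 12 mm thick, rises 37 mm above the block, and its mid-plane stands 30 mm behind the jaw's face.
- strip_middle: The middle-length stone strip: 110 mm long (its x), 30 mm wide, 30 mm high, pale stone, 0.27 kg; origin at the centre of its underside. It starts lying on the bench, roughly crosswise to the robot's x.
- strip_mid (a point): Centre of the middle-length strip, 15 mm above its underside.
- strip_short: A look-alike strip, 90 mm long (its x), 30 by 30 mm section; origin at the centre of its underside. Not wanted.
- strip_long: A look-alike strip, 130 mm long (its x), 30 by 30 mm section; origin at the centre of its underside. Not wanted.
- chip: The loose stone chip lying on the bed between the jaws near the fixed jaw: 46 mm (its x) by 60 mm (its y), 21 mm high, its lower 13 mm full size and the upper part smaller; 0.09 kg; origin at the centre of its underside. The bench beside the bed's far long side (away from the robot), next to the chip, is free for at least 90 mm.
- chip_mid (a point): Middle of the chip, 11 mm above its underside.
- flake_a: Bystander: darker stone flake 50 by 50 mm, 21 mm high, on the bench among the strips; origin under its centre.
- flake_b: Bystander: stone flake 55 by 70 mm, 21 mm high, left of the holder; origin under its centre.
- rubbing_block: Bystander: black abrasive block 60 by 45 mm, 30 mm high, among the strips; origin under its centre.
- bottle: Bystander: upright white bottle, 68 mm across, 190 mm high, left of the holder; origin under its centre.
- tin: Bystander: upright steel tin, 80 mm across, 100 mm high, right of the holder; origin under its centre.
- chisel: Bystander: flat steel chisel 182 mm long (its x), up to 30 mm wide, 16 mm high, right of the holder; origin under the middle of its shank.

How it is judged:
By the outcome, as a careful person would: the job done as asked, in the order asked, and still so for the second after the job is handed in, with the robot touching nothing.
It also fails if it takes over 72 s, if anything falls off the work surface, if the arm or the gripper's body presses on something with over 40 N, if the wrist force passes 120 N, or if a joint passes its speed limit or range.

## Working session

There is one attempt and no reset: what is moved stays moved. The work goes in short steps, Python scripts to look and compute and a shell command to move; the robot and the scene stay as the last step left them, time stands still between calls to the robot, and variables do not carry over. Pictures are saved under pics/ and viewed, at most 10 in all, crops included, and the job is handed in when it is done.

```bash
mkdir -p pics
cat > h.py <<'E'
import numpy as np, cv2
from plant import manip
def cap(n):
    c=manip.capture(n); c['R']=np.array(c['R']); c['t']=np.array(c['t'])
    c['f']=c['color'].shape[0]/2/np.tan(np.radians(c['fov_y'])/2); return c
def save(c,fn,crop=None,s=1):
    im=c['color'][:,:,::-1]
    if crop: im=im[crop[1]:crop[3],crop[0]:crop[2]]
    cv2.imwrite(fn,cv2.resize(im,None,fx=s,fy=s,interpolation=cv2.INTER_CUBIC))
def pix2w(c,u,v,z):
    d=c['R'].T@np.array([(u-c['cx'])/c['f'],(v-c['cy'])/c['f'],1]); o=-c['R'].T@c['t']
    return o+d*(z-o[2])/d[2]
def w2pix(c,X):
    p=c['R']@np.array(X,float)+c['t']; return np.array([c['cx'],c['cy']])+c['f']*p[:2]/p[2]
E
python3 - <<'E'
from h import *
for n in('top','scene'):
    c=cap(n); save(c,f'pics/{n}0.png',s=1.42); print(n,c['f'],c['cx'],c['cy'],(-c['R'].T@c['t']).round(),c['R'].round(3).tolist(),{k:type(v) for k,v in c.items()}.keys())
o=manip.get_obs();print(o,manip.grip_point_offset)
E
```

```text
top 516.5362102510345 276.1000311292467 203.5392394745479 [ 437.   -7. 1264.] [[-0.006, -1.0, 0.006], [-0.997, 0.005, -0.078], [0.078, -0.007, -0.997]] dict_keys(['color', 'fov_y', 'cx', 'cy', 'R', 't', 'f'])
scene 423.93212931392856 275.2840642488889 209.53392329952942 [1328. -134.  907.] [[0.172, 0.985, -0.011], [0.7, -0.13, -0.702], [-0.693, 0.113, -0.712]] dict_keys(['color', 'fov_y', 'cx', 'cy', 'R', 't', 'f'])
{'time_s': 0.1, 'q': array([-1.23399188e+00,  1.26346993e-01, -4.04968563e-02,  1.40536845e+00,
        3.94175218e-05,  1.57078125e+00]), 'qd': array([ 1.72046718e-03, -3.41109514e-06,  3.75451037e-03, -9.51152957e-04,
       -4.89492941e-04,  3.78512165e-04]), 'joint_torque': array([ 5.65245264e-04, -4.36906278e+01,  3.53602731e+01,  1.37805307e-02,
        3.84350540e-05,  1.32356792e-06]), 'position': array([ 173.39413399, -495.17068792,  230.59664051]), 'tcp_rot': array([-7.01273556e-04,  9.85852317e-01,  1.67614762e-01, -9.92282372e-05]), 'ft_force': array([-0.71750197,  0.13339441,  0.49695532]), 'torque': array([-0.0391672 ,  0.0177269 ,  0.01295261]), 'grasp_force': 0.0, 'finger_gap': 85.51312578705816} 18.700000000000003
```

View pics/top0.png

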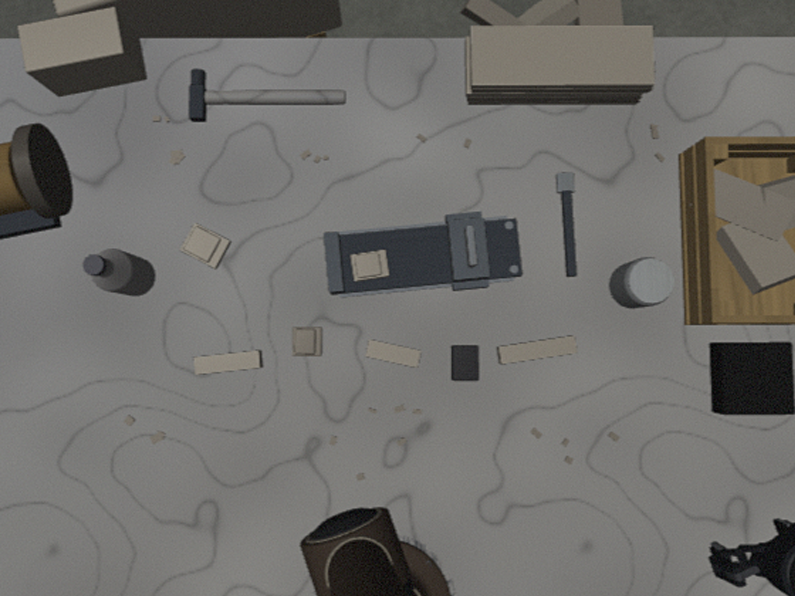

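View pics/scene0.png

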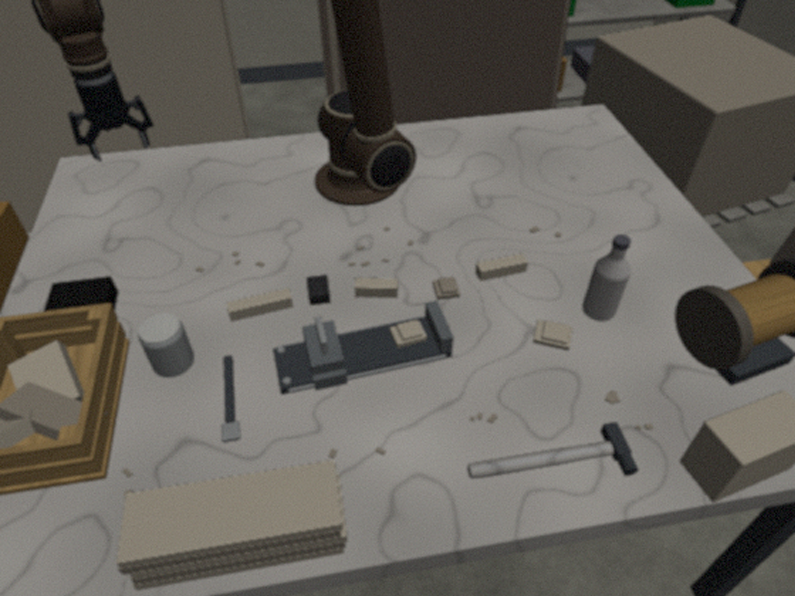

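The top view (scaled by 1.42) shows three strips: left at (227,362), about 67 px long; centre at (393,353), about 55 px; right at (537,350), about 79 px. The left one is therefore the middle length. The holder is at (423,255) with the fixed jaw to the left (+y), and the chip is at (369,265). The arm doesn't block any of these.

Run:
```python
from h import *
c=cap('top'); save(c,'pics/top1.png',(125,140,385,275),3.07)
```

```text
(no output)
```

View pics/top1.png

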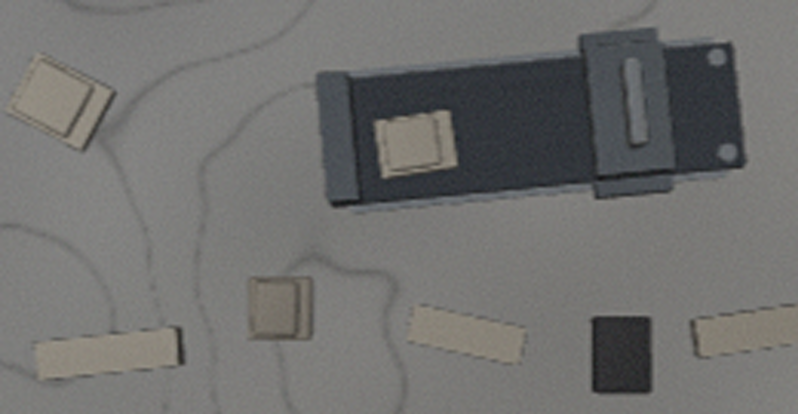

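The crop (×3.07, offset (125,140)) shows, in crop pixels:
- **Strip top:** about (35,344), (177,328), (180,364), (38,380).
- **Chip:** (374,120) to (458,170).
- **Fixed jaw top:** (316,74), (350,72), (358,202), (329,206).
- **Push plate top:** (632,57) to (641,145).

Run:
```python
from h import *
c=cap('top')
def P(pts,z):
    return np.array([pix2w(c,125+(u+.5)/3.07-.5,140+(v+.5)/3.07-.5,z) for u,v in pts])
def ang(a,b): return np.degrees(np.arctan2(*(b-a)[1::-1]))
for n,p,z in [('fixjaw',[(316,74),(350,72),(358,202),(329,206)],60),('bedend',[(733,42),(745,164)],20),('jawtop',[(581,37),(657,30),(675,175),(594,183)],64),
  ('handle',[(625,58),(638,57),(648,143),(634,146)],100),('chip',[(374,120),(450,110),(458,167),(382,178)],33),('chiptop',[(378,121),(436,113),(442,166),(388,172)],41),('strip',[(35,344),(177,328),(180,364),(38,380)],30),
  ('flakeA',[(250,277),(312,277),(312,340),(247,339)],13)]:
    w=P(p,z)[:,:2]; print(n,w.round(0).tolist(),'mid',w.mean(0).round(1),[round(ang(w[i],w[i-1]),1) for i in range(len(w))],[round(np.linalg.norm(w[i]-w[i-1])) for i in range(len(w))])
# segmentation refinement of strip
hsv=cv2.cvtColor(c['color'],cv2.COLOR_RGB2HSV)
m=cv2.inRange(hsv,(8,50,90),(30,255,255)); 
cs,_=cv2.findContours(m,cv2.RETR_EXTERNAL,cv2.CHAIN_APPROX_NONE)
for k in cs:
    if cv2.contourArea(k)>150:
        r=cv2.minAreaRect(k); 
        if 120<r[0][0]<400 and 140<r[0][1]<280:
            w=np.array([pix2w(c,*q,30)[:2] for q in cv2.boxPoints(r)]);print(r,w.mean(0).round(1),ang(w[0],w[1]).round(1),ang(w[1],w[2]).round(1),[round(np.linalg.norm(w[i]-w[i-1])) for i in range(4)])
```

```text
fixjaw [[626.0, 98.0], [627.0, 72.0], [527.0, 66.0], [524.0, 88.0]] mid [575.9  81.1] [np.float64(-174.3), np.float64(93.1), np.float64(3.5), np.float64(-82.4)] [102, 26, 100, 22]
bedend [[656.0, -229.0], [559.0, -237.0]] mid [ 607.3 -233.1] [np.float64(-175.5), np.float64(4.5)] [98, 98]
jawtop [[653.0, -105.0], [658.0, -163.0], [546.0, -175.0], [540.0, -114.0]] mid [ 599.2 -139.3] [np.float64(-175.6), np.float64(95.1), np.float64(6.2), np.float64(-84.6)] [113, 59, 112, 62]
handle [[630.0, -135.0], [631.0, -144.0], [567.0, -151.0], [565.0, -140.0]] mid [ 598.1 -142.4] [np.float64(-175.0), np.float64(94.2), np.float64(5.8), np.float64(-78.1)] [66, 10, 65, 11]
chip [[593.0, 55.0], [601.0, -4.0], [556.0, -10.0], [548.0, 49.0]] mid [574.5  22.4] [np.float64(-172.3), np.float64(97.3), np.float64(7.7), np.float64(-82.0)] [46, 60, 45, 60]
chiptop [[591.0, 52.0], [598.0, 7.0], [556.0, 2.0], [552.0, 44.0]] mid [574.2  26.1] [np.float64(-169.1), np.float64(97.6), np.float64(6.2), np.float64(-83.9)] [41, 45, 42, 42]
strip [[420.0, 318.0], [432.0, 208.0], [404.0, 206.0], [393.0, 315.0]] mid [412.4 261.6] [np.float64(-174.3), np.float64(96.1), np.float64(5.3), np.float64(-83.9)] [28, 110, 28, 110]
flakeA [[472.0, 154.0], [471.0, 105.0], [422.0, 105.0], [423.0, 156.0]] mid [447.1 130. ] [np.float64(177.5), np.float64(89.7), np.float64(0.1), np.float64(-91.2)] [49, 49, 49, 51]
```

Holder yaw is about 5.65°, and the foot of the fixed jaw is at about (577,69). The jaw gap is about 182 mm. The chip is at (574.5,22.4), yaw about 7.5°. The strip is at (412,262), yaw about 6°, so nearly parallel to the slide. I'll approach the chip first.

```bash
python3 -m creep '[[[0.036,0.046,0,0,0,0.1365],[0.036,0.046,0,0,0,0.1365],[0.036,0.046,0,0,0,0.1365],[0.036,0.046,0,0,0,0.1365],[0.036,0.046,0,0,0,0.1365],[0.036,0.046,0,0,0,0.1365],[0.036,0.046,0,0,0,0.1365],[0.036,0.046,0,0,0,0.1365],[0.036,0.046,0,0,0,0.1365],[0.036,0.046,0,0,0,0.1365]]]' 0.85 30; python3 -m creep '[[[0.040,0.040,-0.03,0,0,0],[0,0.018,-0.05,0,0,0],[0,0,-0.05,0,0,0],[0,0,0,0,0,0]]]'
```

```text
time_s: 1.45
position: [534.4, -33.7, 231.2]
tcp_rot: [0.0, 0.657, 0.753, -0.0]
ft_force: [1.2, -1.3, 0.9]
finger_gap: 72.8
grasp_force: 0.0
time_s: 1.95
position: [569.3, 21.8, 97.9]
tcp_rot: [-0.003, 0.659, 0.752, -0.003]
ft_force: [0.4, -0.5, -0.4]
finger_gap: 72.7
grasp_force: 0.0
```

```bash
python3 -m creep '[[[0.003,0.001,-0.04,0,0,0],[0.001,0,-0.032,0,0,0],[0,0,0,0,0,0],[0,0,0,0,0,0]]]'
```

```text
time_s: 2.45
position: [578.1, 22.3, 32.7]
tcp_rot: [0.001, 0.659, 0.752, 0.001]
ft_force: [0.2, -0.3, 1.0]
finger_gap: 72.7
grasp_force: 0.0
```

```bash
python3 -m creep '[[[-0.003,0,-0.008,0,0,0],[0,0,0,0,0,0],[0,0,0,0,0,0]]]'
python3 - <<'E'
from h import *
c=cap('scene'); u,v=w2pix(c,[575,22,30]).astype(int); print(u,v); save(c,'pics/s1.png',(u-75,v-75,u+75,v+45),5)
E
```

```text
time_s: 2.82
position: [573.6, 22.6, 22.4]
tcp_rot: [0.0, 0.659, 0.752, 0.0]
ft_force: [-0.3, 0.7, -0.2]
finger_gap: 72.1
grasp_force: 0.0
287 234
```

View pics/s1.png

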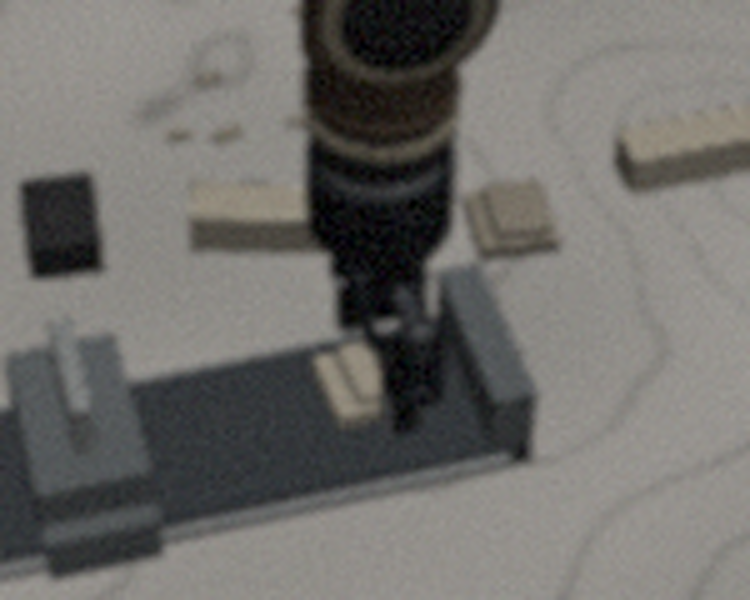

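Run:
```python
from h import *
c=cap('scene')
for X in [(601,-4,33),(556,-10,33),(593,55,33),(593,55,20),(548,49,33),(601,-4,20),(617,28,31),(617+14,29,31),(574.5,22.4,41),(527,66,60)]: print(X,((w2pix(c,X)-[212,159])*5).round())
print(manip.get_obs()['position'])
```

```text
(601, -4, 33) [339. 416.]
(556, -10, 33) [313. 356.]
(593, 55, 33) [443. 389.]
(593, 55, 20) [442. 405.]
(548, 49, 33) [415. 331.]
(601, -4, 20) [339. 431.]
(617, 28, 31) [403. 432.]
(631, 29, 31) [410. 452.]
(574.5, 22.4, 41) [378. 363.]
(527, 66, 60) [438. 267.]
[573.72823509  22.58440208  22.32883927]
```

The picture shows the far finger straddling the chip at about (405,425), and the chip corners project where I measured them. Closing on it.

```bash
python3 -m creep '[[[0,0,-0.002,0,0,0],[0,0,0,0,0,0],[0,0,0,0,0,0],[0,0,0,0,0,0],[0,0,0,0,0,0]]]' 0.2 35; python3 -m creep '[[[0,0,0.02,0,0,0],[0,0,0.03,0,0,0],[0,0,0,0,0,0]]]'
```

```text
time_s: 3.55
position: [573.5, 22.6, 19.9]
tcp_rot: [-0.0, 0.659, 0.752, -0.0]
ft_force: [0.7, 0.1, -0.1]
finger_gap: 44.7
grasp_force: 36.9
time_s: 3.92
position: [575.1, 22.6, 72.1]
tcp_rot: [0.001, 0.659, 0.752, 0.001]
ft_force: [-0.0, -0.7, -2.0]
finger_gap: 45.0
grasp_force: 36.8
```

```bash
python3 -m creep '[[[0.04,0.004,0.0,0,0,0],[0.05,0.005,0,0,0,0],[0.021,0.002,-0.01,0,0,0],[0,0,-0.03,0,0,0],[0,0,-0.018,0,0,0],[0,0,0,0,0,0],[0,0,0,0,0,0]]]'
```

```text
time_s: 4.8
position: [684.7, 33.5, 12.7]
tcp_rot: [0.0, 0.659, 0.752, 0.0]
ft_force: [0.9, -0.6, -1.1]
finger_gap: 44.8
grasp_force: 36.8
```

```bash
python3 -m creep '[[[0,0,-0.007,0,0,0],[0,0,-0.004,0,0,0],[0,0,0,0,0,0],[0,0,0,0,0,0]]]'; python3 -m creep '[[[0,0,0,0,0,0],[0,0,0,0,0,0],[0,0,0.03,0,0,0],[0,0,0.05,0,0,0],[0,0,0.05,0,0,0]]]' 0.66
```

```text
time_s: 5.3
position: [684.6, 33.6, 1.1]
tcp_rot: [0.0, 0.659, 0.752, 0.0]
ft_force: [0.4, 0.1, -1.9]
finger_gap: 44.9
grasp_force: 36.8
time_s: 5.92
position: [684.3, 33.5, 132.3]
tcp_rot: [-0.0, 0.659, 0.752, -0.0]
ft_force: [-0.3, -0.1, -0.7]
finger_gap: 56.8
grasp_force: 0.0
```

```bash
python3 -m creep '[[[-0.039,0.0325,0,0,0,-0.004],[-0.039,0.0325,0,0,0,-0.004],[-0.039,0.0325,0,0,0,-0.004],[-0.039,0.0325,0,0,0,-0.004],[-0.039,0.0325,0,0,0,-0.004],[-0.039,0.0325,-0.02,0,0,-0.004],[-0.038,0.033,-0.04,0,0,-0.002],[0,0,-0.025,0,0,0],[0,0,0,0,0,0],[0,0,0,0,0,0]]]'
python3 - <<'E'
from h import *
c=cap('scene'); u,v=w2pix(c,[415,262,30]).astype(int); print(u,v,[((w2pix(c,X)-[u-75,v-70])*5).round() for X in [(420,318,30),(432,208,30),(404,206,30),(404,206,0)]]); save(c,'pics/s2.png',(u-75,v-70,u+75,v+50),5)
E
```

```text
time_s: 7.18
position: [414.5, 260.8, 48.3]
tcp_rot: [0.0, 0.669, 0.743, 0.001]
ft_force: [-0.4, -0.6, 0.2]
finger_gap: 56.3
grasp_force: 0.0
354 185 [array([466., 344.]), array([298., 380.]), array([282., 350.]), array([278., 385.])]
```

View pics/s2.png

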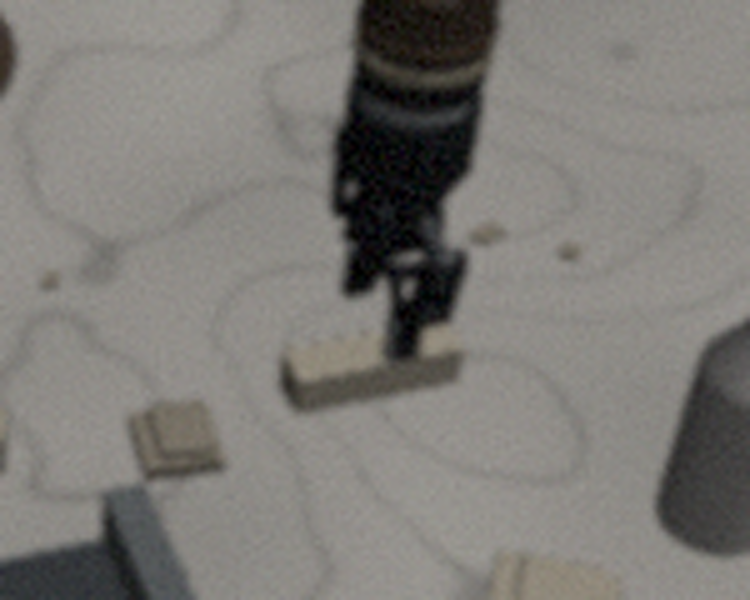

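The gripper is above the strip, whose corners at about (285,350) and (462,345) agree with the projection. Descending and grasping.

```bash
python3 -m creep '[[[-0.002,0.001,-0.025,0,0,0],[0,0,-0.015,0,0,0],[0,0,-0.003,0,0,0],[0,0,0,0,0,0]]]'; python3 -m creep '[[[0,0,0,0,0,0],[0,0,0,0,0,0],[0,0,0,0,0,0],[0,0,0,0,0,0]]]' 0.1 50;  python3 -m creep '[[[0,0,0.03,0,0,0],[0,0,0.05,0,0,0],[0,0,0.04,0,0,0],[0,0,0,0,0,0]]]'
```

```text
time_s: 7.72
position: [412.0, 261.6, 4.5]
tcp_rot: [0.0, 0.669, 0.743, 0.0]
ft_force: [-0.7, 0.7, 0.8]
finger_gap: 56.1
grasp_force: 0.0
time_s: 8.22
position: [412.1, 262.0, 5.0]
tcp_rot: [0.0, 0.669, 0.743, 0.001]
ft_force: [-0.4, -0.5, 5.2]
finger_gap: 29.7
grasp_force: 51.9
time_s: 8.72
position: [413.2, 262.7, 127.0]
tcp_rot: [0.001, 0.669, 0.743, 0.003]
ft_force: [0.6, 0.1, -3.3]
finger_gap: 29.1
grasp_force: 51.0
```

```bash
python3 -m creep '[[[0.024,-0.037,0,0,0,-0.001],[0.0245,-0.0375,0,0,0,-0.001],[0.0245,-0.0375,0,0,0,-0.001],[0.0245,-0.0375,0,0,0,-0.001],[0.0245,-0.0375,0,0,0,-0.001],[0.0245,-0.037,0,0,0,-0.001],[0.024,-0.036,0,0,0,0],[0,0,-0.04,0,0,0],[0,0,-0.03,0,0,0],[0,0,0,0,0,0]]]';python3 -m creep '[[[0,0,0,0,0,0],[0,0,0,0,0,0]]]'
python3 - <<'E'
from h import *
c=cap('scene'); u,v=w2pix(c,[585,0,30]).astype(int); save(c,'pics/s3.png',(u-75,v-70,u+75,v+50),5)
o=manip.get_obs();print(o['position'],o['tcp_rot'])
E
```

```text
time_s: 9.98
position: [578.8, 1.4, 49.7]
tcp_rot: [-0.003, 0.671, 0.741, -0.003]
ft_force: [-0.8, -1.0, -2.5]
finger_gap: 29.1
grasp_force: 50.7
time_s: 10.22
position: [583.0, 1.8, 55.5]
tcp_rot: [0.001, 0.671, 0.741, 0.001]
ft_force: [0.3, 0.1, -3.1]
finger_gap: 29.5
grasp_force: 50.7
[583.01115504   1.81745577  55.57626696] [0.00091686 0.67113096 0.7413378  0.00081473]
```

View pics/s3.png

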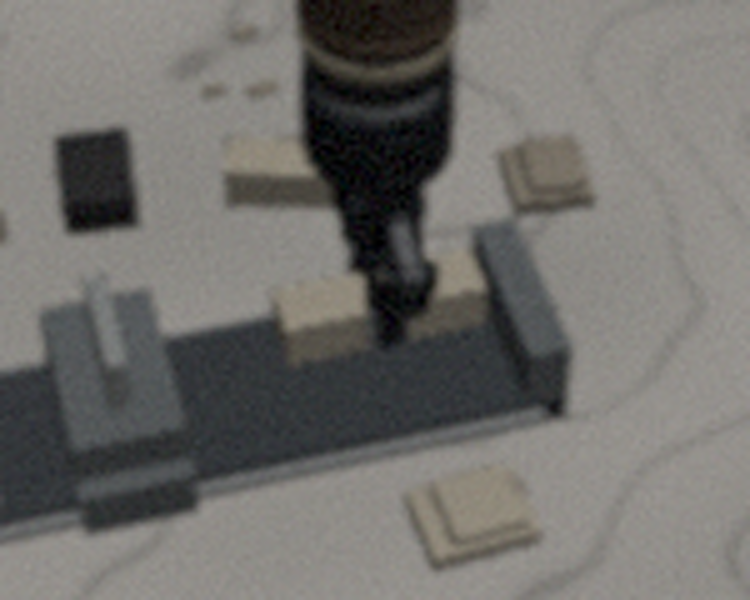

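The chip lies on the bench beside the bed at (475,515). The strip hovers over the mid-bed with its end (487,300) just short of the fixed jaw. Lowering it.

```bash
python3 -m creep '[[[0.0005,0,-0.015,0,0,0],[0,0,-0.009,0,0,0],[0,0,0,0,0,0],[0,0,0,0,0,0]]]';python3 -m creep '[[[0,0,-0.003,0,0,0],[0,0,0,0,0,0]]]'
```

```text
time_s: 10.78
position: [582.5, 1.6, 30.0]
tcp_rot: [-0.0, 0.671, 0.741, -0.0]
ft_force: [0.4, -0.4, -3.1]
finger_gap: 28.9
grasp_force: 50.9
time_s: 11.02
position: [582.6, 1.6, 27.0]
tcp_rot: [-0.0, 0.671, 0.741, -0.0]
ft_force: [-0.2, 0.4, -2.6]
finger_gap: 28.8
grasp_force: 50.9
```

```bash
python3 -m creep '[[[0.001,0,-0.0015,0,0,0],[0,0,-0.0005,0,0,0],[0,0,0,0,0,0]]]';python3 -m creep '[[[0,0,0,0,0,0],[0,0,0,0,0,0],[0,0,0,0,0,0],[0,0,0.03,0,0,0],[0,0,0.05,0,0,0],[0,0,0.04,0,0,0],[0,0,0,0,0,0]]]' 0.5
```

```text
time_s: 11.4
position: [583.6, 1.6, 25.1]
tcp_rot: [-0.0, 0.671, 0.741, -0.0]
ft_force: [0.4, -0.3, -3.3]
finger_gap: 29.1
grasp_force: 50.9
time_s: 12.28
position: [585.8, 1.6, 149.2]
tcp_rot: [0.003, 0.671, 0.741, 0.002]
ft_force: [-0.1, 0.5, -0.7]
finger_gap: 43.0
grasp_force: 0.0
```

```bash
python3 -m creep '[[[0.003,-0.036,0,0,0,0],[0.003,-0.036,0,0,0,0],[0.003,-0.036,0,0,0,0],[0.004,-0.036,0,0,0,0],[0.004,-0.035,0,0,0,0],[0,0,-0.03,0,0,0],[0,0,-0.02,0,0,0],[0,0,0,0,0,0],[0,0,0,0,0,0]]]' 0
python3 - <<'E'
from h import *
c=cap('top'); u,v=w2pix(c,[590,-50,30]).astype(int); save(c,'pics/t4.png',(u-110,v-70,u+110,v+80),3.6)
o=manip.get_obs();print(u,v,o['position'],o['finger_gap'])
E
```

```text
time_s: 13.4
position: [600.7, -177.3, 95.4]
tcp_rot: [0.0, 0.671, 0.741, 0.0]
ft_force: [-0.6, -0.5, 0.5]
finger_gap: 0.1
grasp_force: 0.0
290 180 [ 601.04072071 -177.33563627   95.95359314] 0.15181990913995855
```

View pics/t4.png

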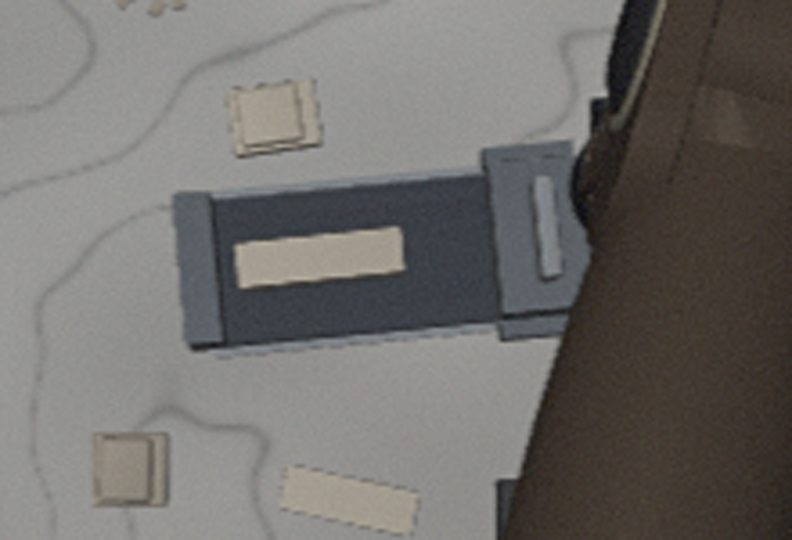

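The strip lies straight in the middle of the bed from (235,265) to (404,250), with a small gap to the fixed jaw. The chip sits clear on the bench at (275,118), and the plate is at (548,228). Lowering behind the plate and pushing.

```bash
python3 -m creep '[[[0,0,-0.021,0,0,0],[0,0,0,0,0,0],[-0.0012,0.012,0,0,0,0],[-0.0012,0.012,0,0,0,0],[-0.0012,0.012,0,0,0,0],[-0.0012,0.012,0,0,0,0],[0,0,0,0,0,0]]]'; python3 -m creep '[[[-0.0012,0.012,0,0,0,0],[-0.0008,0.008,0,0,0,0],[-0.0005,0.005,0,0,0,0],[0,0,0,0,0,0]]]'
```

```text
time_s: 14.32
position: [596.2, -128.1, 75.1]
tcp_rot: [0.0, 0.671, 0.742, 0.001]
ft_force: [-0.5, -0.3, 0.0]
finger_gap: -0.2
grasp_force: 0.0
time_s: 14.82
position: [593.4, -103.8, 74.3]
tcp_rot: [-0.0, 0.671, 0.741, 0.0]
ft_force: [0.1, -2.2, 1.4]
finger_gap: 0.2
grasp_force: 0.8
```

```bash
python3 -m creep '[[[-0.0006,0.006,0,0,0,0],[-0.0005,0.005,0,0,0,0],[0,0,0,0,0,0]]]'; python3 -m creep '[[[-0.0002,0.002,0,0,0,0],[-0.0001,0.001,0,0,0,0],[0,0,0,0,0,0]]]';  python3 -m creep '[[[-0.0001,0.001,0,0,0,0],[-0.0001,0.001,0,0,0,0],[0,0,0,0,0,0]]]'
```

```text
time_s: 15.2
position: [592.3, -93.3, 74.2]
tcp_rot: [0.0, 0.671, 0.741, 0.0]
ft_force: [0.9, -3.1, 3.5]
finger_gap: 0.2
grasp_force: 1.8
time_s: 15.58
position: [592.1, -90.9, 74.2]
tcp_rot: [0.0, 0.671, 0.741, -0.0]
ft_force: [1.5, -5.4, 2.9]
finger_gap: 0.2
grasp_force: 2.6
time_s: 15.95
position: [591.9, -88.9, 74.2]
tcp_rot: [0.0, 0.671, 0.741, -0.0]
ft_force: [2.2, -5.8, 2.6]
finger_gap: 0.4
grasp_force: 2.7
```

```bash
for i in 1; do python3 -m creep '[[[-0.0001,0.001,0,0,0,0],[0,0,0,0,0,0]]]'; python3 -m creep '[[[-0.0001,0.001,0,0,0,0],[0,0,0,0,0,0]]]'; python3 -m creep '[[[-0.0001,0.001,0,0,0,0],[0,0,0,0,0,0]]]'; done | grep -E 'posi|ft_'
```

```text
position: [591.8, -87.9, 74.2]
ft_force: [1.7, -5.9, 1.8]
position: [591.7, -86.9, 74.3]
ft_force: [1.7, -5.2, 2.3]
position: [591.7, -86.7, 74.3]
ft_force: [2.1, -8.0, 2.0]
```

```bash
python3 -m creep '[[[-0.0001,0.001,0,0,0,0],[0,0,0,0,0,0]]]' | grep -E 'posi|ft_'; python3 -m creep '[[[-0.0001,0.001,0,0,0,0],[0,0,0,0,0,0]]]'| grep -E 'posi|ft_'
```

```text
position: [591.7, -86.7, 74.3]
ft_force: [3.5, -11.8, 1.5]
position: [591.7, -86.7, 74.3]
ft_force: [2.6, -14.9, 0.5]
```

The jaw has come to a hard stop with the force rising, so the strip is seated. Backing off and checking.

```bash
python3 -m creep '[[[0.0005,-0.006,0,0,0,0],[0.0015,-0.015,0,0,0,0],[0,0,0.03,0,0,0],[0,0,0.05,0,0,0],[0,0,0.05,0,0,0],[0,-0.05,0,0,0,0],[0,-0.06,0,0,0,0],[0,-0.06,0,0,0,0],[0,0,0,0,0,0],[0,0,0,0,0,0]]]'
python3 - <<'E'
from h import *
c=cap('top'); u,v=w2pix(c,[540,60,30]).astype(int); save(c,'pics/t5.png',(u-140,v-90,u+140,v+90),2.85)
c=cap('scene'); u,v=w2pix(c,[590,0,30]).astype(int); save(c,'pics/s5.png',(u-75,v-60,u+75,v+50),5)
E
```

```text
time_s: 18.45
position: [592.7, -274.4, 203.4]
tcp_rot: [-0.001, 0.672, 0.741, 0.0]
ft_force: [0.5, 0.4, 0.3]
finger_gap: 0.4
grasp_force: 0.0
```

View pics/t5.png

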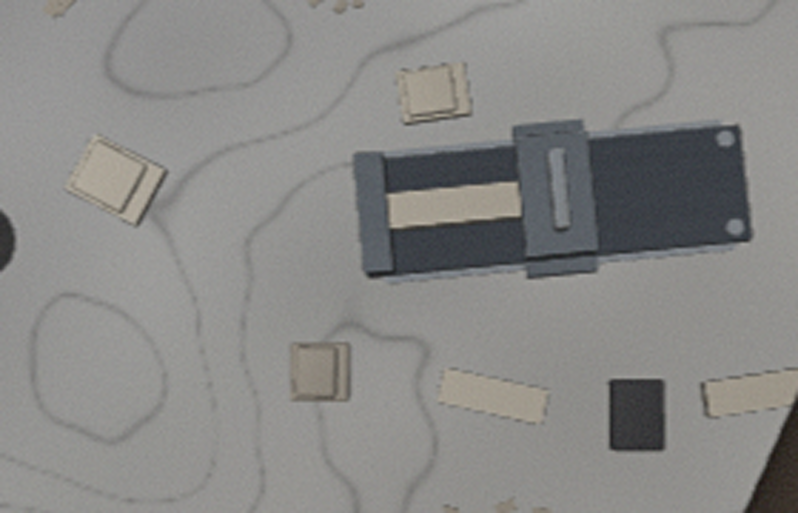

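View pics/s5.png

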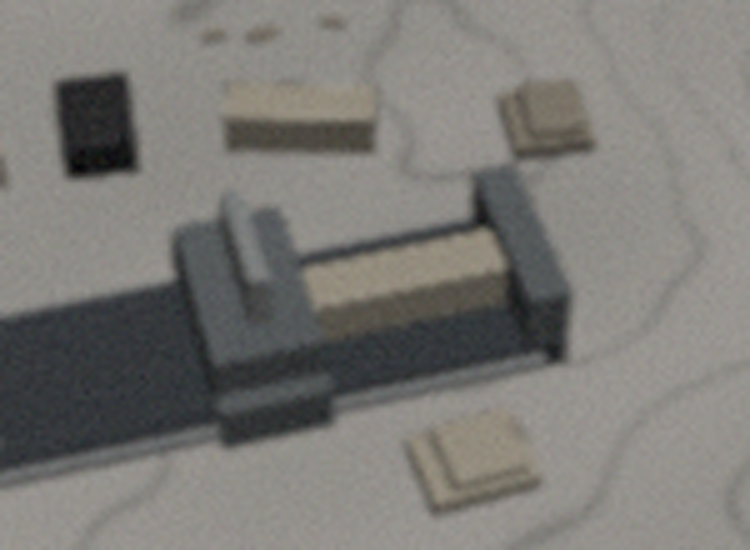

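The strip sits snugly end to end between the fixed jaw (388,205) and the sliding jaw (520,200), flat and in the middle of the bed. The chip is on the bench at (433,92), and everything else in view is where it was.

```bash
python3 -c "
from plant import manip
print(manip.finish_job())"
```

```text
the job is handed in; nothing more can be done
None
```

I've handed the job in: the chip is on the bench beside the holder, and the 110 mm strip lies flat along the middle of the bed, snug between the two jaws; it took about 18.5 s of robot time, and I moved nothing else.

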